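Close the sample case: flap down, then cover

ROBOT

A 6-joint arm with a two-finger parallel gripper is mounted at the origin on the work surface. World frame = base frame: x ahead of the robot, y to its left, z up, the work surface at z = 0. Lengths are in m, angles in rad, forces in N, time in s.
With the tool pointing down it reaches from about 0.3 to 0.875 m from the base axis. Payload 6.4 kg.
Tool frame: the origin (TCP) lies midway between the tips of the shut fingers; the grasp point (between the pads) lies 19 mm behind it; x points along the fingers, y is the direction in which the jaws open and shut, and the axes are right-handed (so a half turn about x gives the same grasp; the last joint's range is limited). The gripper opens to 85 mm and grips with 20 to 120 N. Pads are 22 mm wide; open, the fingers measure 114 mm over their backs; the gripper's body (76 mm by 85 mm) begins 54 mm behind the grasp point. The pads swing forward as they close: fully open they stand 13 mm farther back than shut.
Start: joints at [0.924, 0.181, 1.607, -0, 1.354, -0.206], TCP at [0.245, 0.52, 0.231] pointing down, gripper open.
Joint ranges: [-2.99, 2.99], [-0.89, 2.07], [0.3, 2.58], [-1.14, 4.28], [0, 2.63], [-3.12, 3.12]. Speed limits (rad/s): [2.57, 2.57, 3.01, 3.14, 3.14, 3.14].

INTERFACE

Orientations are given as a unit quaternion [w, x, y, z].
In Python, from bench import ctrl gives the robot as it stands.
- The arm moves only by the tool step_arm, never from a script. Its argument "motion" is a list of rows, each a list of 7 numbers: the shift along the tool's x, y, z in mm, then the turn, a rotation vector about the tool's x, y, z in degrees, then the closure in counts, from 0 (fully open) to 255 (shut). In form: [[tx, ty, tz, rx, ry, rz, hand], ...]. A call has 1 to 10 rows; each row is the pose to reach, as a shift and turn from the pose commanded when the call began, along the tool's axes at that moment; what a row does not reach only later rows make up. A row lasts 1/8 s, in which the tool goes at most 62.5 mm and 10.7 degrees, less where a joint would pass 70% of its speed; a pose out of reach is approached as far as the arm can. A call with a gripper value outside its range is refused whole. The fingers move at their own pace and stop on an object; the grip force is fixed at half the most. Time passes only in rows, so rows that repeat a pose let the fingers close. It gives the time, the measured TCP pose, the force and the opening at its end, in the units of the state.
- ctrl.get_obs(): the state, without advancing time (a new reading comes with each control period).
- ctrl.camera(name): name is "side" or "top" or "wrist"; returns (picture, depth): 384x512x3 uint8, red, green, blue; 384x512 float32, m along the optical axis (not along the pixel's ray), 0 where there is no reading.
- ctrl.camera_info(name): a dict with "fx", "fy", "cx", "cy" (pixels), "dist_coeffs" ([k1, k2, p1, p2, k3] as OpenCV has them; the pictures are not rectified), "T" (4x4, takes a point from camera to world coordinates); the wrist camera has in their place "hand_eye" (4x4, takes a point from camera to tool coordinates, whose origin is the TCP and whose axes are the tool frame's). Camera axes: x right, y down, z forward; pixel columns grow to the right and rows downward; lengths in m; the calibration is good to about 2 mm. A picture is of the moment at which its call begins: read the wrist's pose just before it. camera_info takes no time and is no camera call.
- ctrl.hand_in(): hands the job in, once; it reports no verdict.
The state is a dict: "time_s": time; "q": joint angles; "dq": joint speeds; "joint_efforts": joint torques, N m; "eef_pos": TCP position; "eef_rot": TCP orientation; "wrist_force": force on the tool from outside, world axes, zero at the start; "torque": the same for the moment, N m; "opening": opening from 0.0 (shut) to 1.0 (fully open).
Only numpy, scipy, OpenCV 4.12 (cv2) and the standard library are available. Lean on these libraries where they do the work, as an engineer would, in place of code of your own. Each camera call takes 0.05 s, during which the arm holds its last target. There are 200 camera calls.

TASK

Close up the grey sample case for transport: first push the upright inner metal flap fully down over the jars, then swing the hinged cover fully shut over it without slamming it. Push gently with the fingers only: nothing is to be pinched, lifted or carried, the case stays where it stands, and the jars and everything else on the table stay where they are.

Things in the scene. Friction and masses are not known exactly. Their poses are not given: they have to be found in the camera images.
- case: Open-topped grey plastic case, outer 220 (its x) x 180 (its y) x 75 mm high, walls 6 mm, 4 kg, standing loose on the table. Origin: centre of its underside; z up. The cover is hinged along its +y rim, the inner flap along the inside of its -y wall; both hinge lines run along the case's x. Closed, it is 86 mm high.
- cover (a joint): Cover angle, rad: 0 = fully shut, level over the case; pi/2 = upright; starts leaning outward past upright (1.7 to 1.95; stop at 2.05), closes towards the case's -y. Stiff friction hinge, about 0.42 Nm (plus up to 0.15 Nm of weight until past upright): it stays where it is left and does not fall shut.
- flap (a joint): Flap angle, rad: 0 = fully folded, level inside the case 12 mm below its rim, above the jars; pi/2 = upright; starts about upright (1.4 to 1.7; stop at 1.75). It folds from the case's -y side towards its +y. Stiff friction hinge, about 0.14 Nm: it stays where it is left.
- cover_hinge (a point): Middle of the cover's hinge line, at (0, 92, 79) mm in the case's frame; axes as the case's.
- flap_hinge (a point): Middle of the flap's hinge line, at (0, -78, 63) mm in the case's frame; axes as the case's.
- cover_edge (a point): Middle of the cover's free edge on its outer face, moves with the cover: a grey plastic panel, 0.32 kg, 220 mm along the hinge, 182 mm from hinge line to free edge, 10 mm thick; its outer face lies 7 mm outside (shut: above) the plane through the hinge line. Its three 3.5 mm ribs are for looks and cannot be felt.
- flap_edge (a point): Middle of the flap's free edge, moves with the flap: an aluminium panel, 0.12 kg, 194 mm along the hinge, 137 mm from hinge line to free edge, 5 mm thick (2.5 mm either side of the plane through the hinge line).
- jar_a: Small lidded clear jar, 40 mm across, 42 mm high, standing in the case under where the flap folds; origin under its centre. Leave alone.
- jar_b: The same as jar_a, the second jar in the case. Leave alone.
- jar_c: Lidded clear jar, 44 mm across, 55 mm high, on the table beside the case; origin under its centre. Leave alone.
- tape: Roll of paper tape lying flat, 84 mm across, 24 mm high, on the table beside the case; origin under its centre. Leave alone.
- dish: Steel bowl, 90 mm across, 25 mm high, on the table beyond the case's +x end; origin under its centre. Leave alone.
- caliper: Flat steel caliper 150 mm long, up to 10 mm high, lying by the case's -x end; origin under its middle. Leave alone.
- bottle: White bottle, 56 mm across, 160 mm high, standing well to the left (+y); origin under its centre. Leave alone.
- carton: Cardboard carton 110 x 60 x 50 mm, well to the right (-y); origin under its centre. Leave alone.

How it is judged:
On the way, in this order (a step that is already met when the one before it is completed fails the run):
1. the flap is folded fully down while the cover still stands open (value of joint flap below 0.06 rad and value of joint cover above 1.3 rad), for 0.2 s.
2. the cover is fully shut over the folded flap (value of joint cover below 0.04 rad and value of joint flap below 0.06 rad), for 0.2 s.
At the end, for the whole second after the job is handed in: The flap is within 0.06 rad of fully folded and the cover within 0.04 rad of fully shut; the case is level, at rest and within 20 mm of where it stood; the jars and all other loose things are within 30 mm of where they were (all of step 2 and distance of case from where it was at the start of the episode below 0.02 m and linear speed of case below 0.01 m/s and angle between case's own z axis and vertical below 0.03 rad and distance of each of jar_a, jar_b, jar_c, tape, dish, caliper, bottle, carton from where it was at the start of the episode below 0.03 m); the robot touches nothing.
It fails at once if the cover is swung over a flap that is not folded down (value of joint cover below 1.2 rad and value of joint flap above 0.15 rad).
It fails at once if the cover is slammed (falls faster than 4 rad/s) (velocity of joint cover below -4 rad/s).
It fails at once if the cover or flap is pinched or pushed roughly (over 60 N) (contact force between the fingers and cover above 60 N or contact force between the fingers and flap above 60 N).
It fails at once if the case is lifted, tipped or shoved more than 20 mm (distance of case from where it was at the start of the episode above 0.02 m or angle between case's own z axis and vertical above 0.1 rad or height (world z) of case above 0.01 m).
It fails at once if a jar or other bystander is lifted, carried or knocked more than 30 mm (distance of any of jar_a, jar_b, jar_c, tape, dish, caliper, bottle, carton from where it was at the start of the episode above 0.03 m).
It also fails if it takes over 58 s, if anything falls off the work surface, if the arm or the gripper's body presses on something with over 40 N, if the wrist force passes 120 N, or if a joint passes its speed limit or range.

## Working session

There is one attempt and no reset: what is moved stays moved. The work goes in short steps, Python scripts to look and compute and a tool call to move; the robot and the scene stay as the last step left them, time stands still between calls to the robot, and variables do not carry over. Pictures are saved under pics/ and viewed, about 8 in all and at most 12, crops included, and the job is handed in when it is done.

Besides the shell and the picture viewer there is one more tool, called after ">>>" in YAML: its name, and indented under it one key for each argument. step_arm: Moves the arm, as the interface text tells. Its arguments: {"type":"object","properties":{"motion":{"type":"array","items":{"type":"array","items":{"type":"number"}}}},"required":["motion"]}

```bash
ls; mkdir -p pics
cat > h.py <<'E'
import numpy as np, cv2
from scipy.spatial.transform import Rotation as R
from bench import ctrl
def R_(q): return R.from_quat([q[1],q[2],q[3],q[0]])
def cloud(name):
    o=ctrl.get_obs(); im,d=ctrl.camera(name); i=ctrl.camera_info(name)
    K=np.array([[i['fx'],0,i['cx']],[0,i['fy'],i['cy']],[0,0,1]])
    h,w=d.shape; u,v=np.meshgrid(np.arange(w),np.arange(h))
    p=cv2.undistortPoints(np.stack([u,v],-1).reshape(-1,1,2).astype(np.float64),K,np.array(i['dist_coeffs'])).reshape(h,w,2)
    P=np.dstack([p[...,0]*d,p[...,1]*d,d]).astype(float)
    if 'T' in i: T=np.array(i['T'])
    else:
        T=np.eye(4);T[:3,:3]=R_(o['eef_rot']).as_matrix();T[:3,3]=o['eef_pos'];T=T@np.array(i['hand_eye'])
    W=P@T[:3,:3].T+T[:3,3]; W[d==0]=np.nan
    return im,d,W
E
python3 - <<'E'
from h import *
print(ctrl.get_obs())
for n in ('side','top'):
    im,d,W=cloud(n); np.save(n+'.npy',W); cv2.imwrite(f'pics/{n}0.png',im[...,::-1])
    i=ctrl.camera_info(n); print(n,np.round(i['T'],3),i['fx'])
E
```

```text
pics
{'time_s': 0.0, 'q': array([ 9.23689471e-01,  1.81539547e-01,  1.60801917e+00,  4.78745489e-05,
        1.35382480e+00, -2.06273125e-01]), 'dq': array([-3.54433447e-04, -9.58549153e-04,  2.86908619e-04,  7.09272109e-04,
       -7.75434404e-05,  5.40271957e-05]), 'joint_efforts': array([-2.32812185e-03, -4.44883025e+01, -3.51327574e+01, -5.46536867e-04,
        9.14960779e-03,  6.27321768e-06]), 'eef_pos': array([0.24495862, 0.51958966, 0.23037962]), 'eef_rot': array([ 0.68972115,  0.15403325,  0.69027533, -0.15517236]), 'wrist_force': array([ 0.1358166,  0.488677 , -0.1116124]), 'torque': array([ 0.00957592, -0.04372998,  0.01304364]), 'opening': 0.9996616012622779}
side [[-0.993 -0.091  0.071  0.489]
 [-0.115  0.735 -0.668  0.672]
 [ 0.009 -0.672 -0.741  0.867]
 [ 0.     0.     0.     1.   ]] 412.5190279405771
top [[ 0.023 -0.996  0.088  0.466]
 [-1.    -0.022  0.021 -0.045]
 [-0.019 -0.089 -0.996  1.215]
 [ 0.     0.     0.     1.   ]] 400.43348362870654
```

View pics/side0.png

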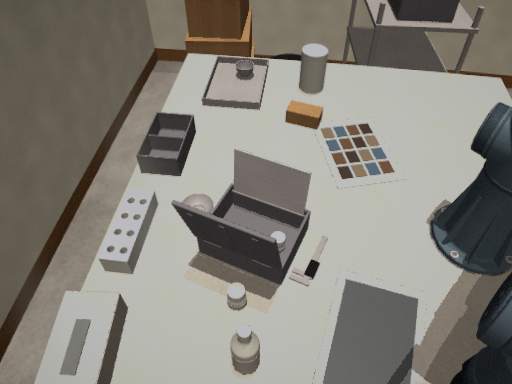

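View pics/top0.png

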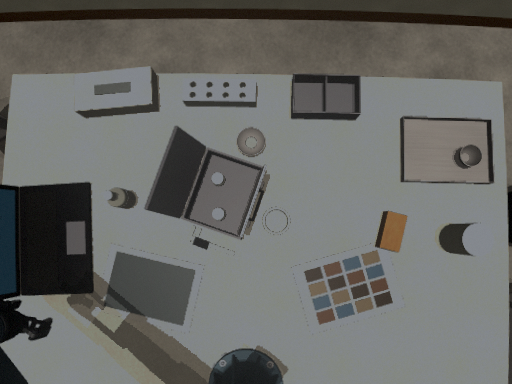

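Run:
```python
from h import *
im=cv2.imread('pics/top0.png'); cv2.imwrite('pics/c.png',cv2.resize(im[115:265,130:300],None,fx=4.5,fy=4,interpolation=cv2.INTER_CUBIC))
for n in ('top','side'):
    W=np.load(n+'.npy')
    box=(slice(115,265),slice(130,300)) if n=='top' else (slice(145,285),slice(175,315))
    P=W[box].reshape(-1,3); P=P[~np.isnan(P[:,0])]
    tab=P[P[:,2]<0.02]; print(n,len(P),'table z',np.median(tab[:,2]))
    rim=P[(P[:,2]>0.068)&(P[:,2]<0.08)]
    print('rim',len(rim),cv2.minAreaRect((rim[:,:2]*1000).astype(np.float32)))
    hi=P[P[:,2]>0.1]
    # ransac planes
    rng=np.random.default_rng(0)
    for k in range(3):
        if len(hi)<60: break
        best=None
        for _ in range(400):
            a,b,c=hi[rng.choice(len(hi),3,False)]; nn=np.cross(b-a,c-a); l=np.linalg.norm(nn)
            if l<1e-6: continue
            m=abs((hi-a)@nn/l)<0.004
            if best is None or m.sum()>best.sum(): best=m
        Q=hi[best]; c=Q.mean(0); nn=np.linalg.svd(Q-c,full_matrices=False)[2][2]
        print(' plane',len(Q),'c',c.round(3),'n',nn.round(3),'azimuth',np.degrees(np.arctan2(nn[1],nn[0])).round(1),'elev',np.degrees(np.arcsin(nn[2])).round(1),'min',Q.min(0).round(3),'max',Q.max(0).round(3))
        hi=hi[~best]
```

```text
top 25406 table z 0.0010348688175427778
rim 498 ((568.8023681640625, 72.73175811767578), (187.49856567382812, 220.73770141601562), 72.00933837890625)
 plane 2787 c [0.605 0.19  0.187] n [-0.294 -0.912  0.285] azimuth -107.8 elev 16.6 min [0.495 0.133 0.1  ] max [0.716 0.244 0.258]
 plane 374 c [ 0.541 -0.012  0.179] n [0.305 0.939 0.16 ] azimuth 72.0 elev 9.2 min [ 0.448 -0.047  0.1  ] max [0.634 0.026 0.203]
 plane 84 c [0.604 0.196 0.247] n [ 0.062  0.21  -0.976] azimuth 73.5 elev -77.4 min [ 0.448 -0.023  0.196] max [0.716 0.245 0.256]
side 19534 table z 0.0012076594406310592
rim 669 ((662.5076904296875, 28.669342041015625), (218.06619262695312, 458.098388671875), 61.53413772583008)
 plane 2524 c [ 0.54  -0.005  0.154] n [0.306 0.944 0.12 ] azimuth 72.1 elev 6.9 min [ 0.449 -0.045  0.1  ] max [0.635 0.031 0.203]
 plane 2392 c [0.603 0.203 0.191] n [ 0.295  0.918 -0.266] azimuth 72.2 elev -15.4 min [0.5   0.145 0.1  ] max [0.715 0.25  0.256]
 plane 293 c [0.592 0.178 0.245] n [-0.07  -0.215  0.974] azimuth -108.1 elev 76.9 min [ 0.448 -0.05   0.195] max [0.712 0.246 0.256]
```

View pics/c.png

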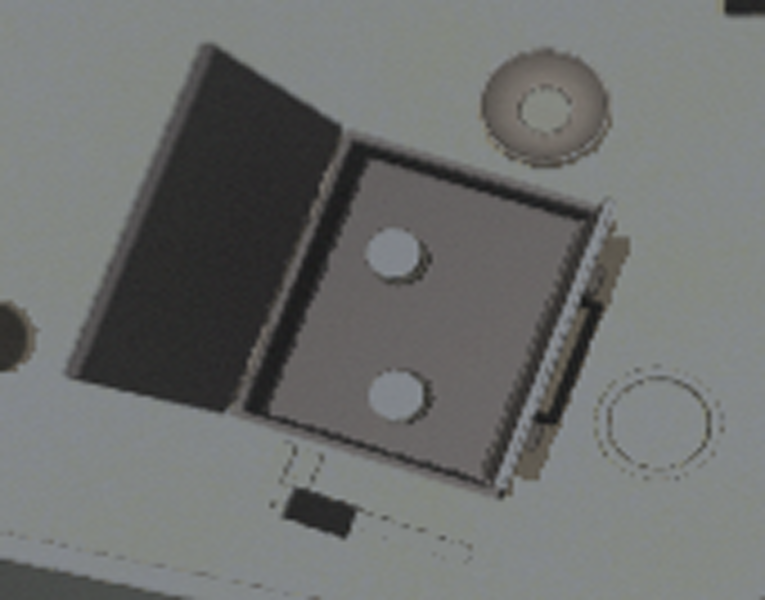

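```bash
cat >> h.py <<'E'
C=np.array([.569,.0753,0]); RC=R.from_euler('z',-18,degrees=True)
def status():
    o=ctrl.get_obs(); M=R_(o['eef_rot'])
    print('t',o['time_s'],'case-frame TCP mm',(RC.inv().apply(o['eef_pos']-C)*1000).round(1),'tool axes in case\n',(RC.inv()*M).as_matrix().round(3),'\nF case',RC.inv().apply(o['wrist_force']).round(1),'open',round(o['opening'],2),'q',o['q'].round(2))
    return o,M
E
python3 - <<'E'
from h import *
o,M=status()
tgt=RC.apply([0,-.14,.35])+C
for ax in (1,-1):
    T=np.array([[0,ax,0],[0,0,-ax],[-1,0,0]],float)  # columns tool x,y,z in case
    print(np.linalg.det(T))
    G=RC*R.from_matrix(T); rv=(M.inv()*G).as_rotvec(degrees=True)
    print(ax,'turn',rv.round(1),'shift',(M.inv().apply(tgt-o['eef_pos'])*1000).round(0))
W=np.load('top.npy')
P=W[170:230,95:140].reshape(-1,3); P=P[P[:,2]>.05]; print('bottle',np.nanmin(P,0),np.nanmax(P,0))
E
```

```text
t 0.1 case-frame TCP mm [-445.4  322.5  230.5] tool axes in case
 [[-0.001  0.126  0.992]
 [-0.001  0.992 -0.126]
 [-1.    -0.002 -0.   ]] 
F case [ 0.6 -0.2 -0.4] open 1.0 q [ 0.92  0.18  1.61 -0.    1.35 -0.21]
1.0
1 turn [82.7  0.   0.1] shift [-119. -403.  500.]
1.0
-1 turn [-97.3  -0.1   0.1] shift [-119. -403.  500.]
bottle [0.52008584 0.34944551 0.0502147 ] [0.57655891 0.40172013 0.16287785]
```

>>> step_arm:
  motion:
    - [-60,0,0,0,0,0,255]
    - [-119,0,0,8,0,0,255]
    - [-119,-35,43,18,0,0,255]
    - [-119,-70,87,28,0,0,255]
    - [-119,-105,130,38,0,0,255]
    - [-119,-140,174,48,0,0,255]
    - [-119,-175,217,58,0,0,255]
    - [-119,-210,260,68,0,0,255]
    - [-119,-245,304,78,0,0,255]
    - [-119,-280,347,82.7,0,0,255]

```text
time_s: 1.35
eef_pos: [0.44, 0.117, 0.3501]
eef_rot: [0.415, 0.573, 0.415, -0.573]
wrist_force: [0.2, 0.3, -0.3]
opening: 0.001
```

Run:
```python
from h import *
o,M=status()
print(ctrl.camera_info('wrist')['hand_eye'])
```

```text
t 1.35 case-frame TCP mm [-1.356e+02 -2.000e-01  3.501e+02] tool axes in case
 [[-0.     1.    -0.003]
 [ 0.    -0.003 -1.   ]
 [-1.    -0.    -0.   ]] 
F case [ 0.1  0.3 -0.3] open 0.0 q [-0.   -0.17  1.73  0.    1.59  0.32]
[[-1.71882083e-03 -2.88523058e-01  9.57471405e-01 -1.43248381e-01]
 [ 9.99998181e-01 -1.28707520e-03  1.40731809e-03 -1.75560503e-04]
 [ 8.26293976e-04  9.57472082e-01  2.88524746e-01 -7.41586064e-02]
 [ 0.00000000e+00  0.00000000e+00  0.00000000e+00  1.00000000e+00]]
```

>>> step_arm:
  motion:
    - [0,40,40,0,0,0,255]
    - [0,80,80,0,0,0,255]
    - [0,120,115,0,0,0,255]
    - [0,136,130,0,0,0,255]
    - [50,136,130,0,0,0,255]
    - [100,136,130,0,0,0,255]
    - [140,136,130,0,0,0,255]
    - [165,136,130,0,0,0,255]
    - [172,136,130,0,0,0,255]
    - [172,136,130,0,0,0,255]

```text
time_s: 2.6
eef_pos: [0.5291, -0.0464, 0.1786]
eef_rot: [0.416, 0.572, 0.416, -0.572]
wrist_force: [0.4, -0.2, 0.1]
opening: -0.002
```

Run:
```python
from h import *
o,M=status()
a=cloud('side')[0]; b=cloud('top')[0]
cv2.imwrite('pics/p4.png',np.vstack([cv2.resize(a[130:300,150:350],(780,300))[...,::-1],cv2.resize(b[115:265,130:330],(780,300))[...,::-1]]))
```

```text
t 2.6 case-frame TCP mm [  -0.4 -128.1  178.6] tool axes in case
 [[-0.     1.     0.001]
 [ 0.     0.001 -1.   ]
 [-1.    -0.    -0.   ]] 
F case [ 0.5 -0.1  0.1] open -0.0 q [-0.31  0.14  1.77  0.    1.24  0.  ]
```

View pics/p4.png

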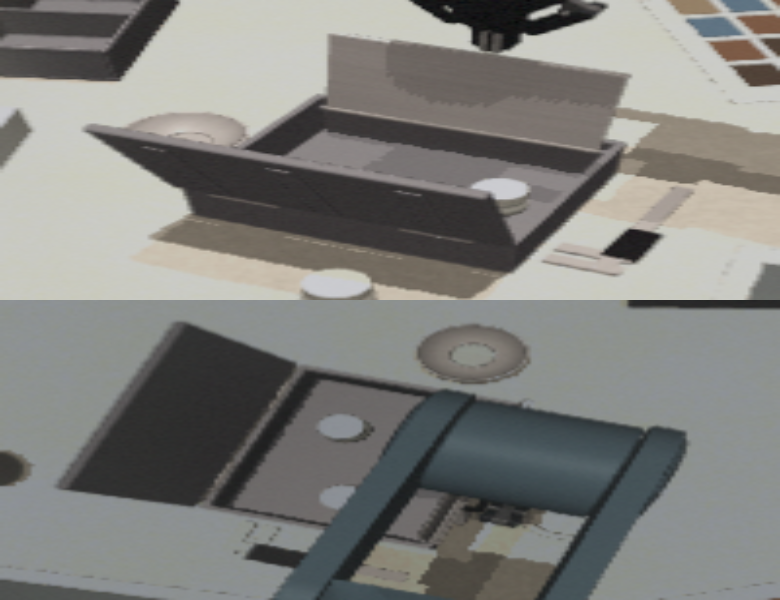

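>>> step_arm:
  motion:
    - [0,0,-12,0,0,0,255]
    - [0,0,-24,0,0,0,255]
    - [0,0,-36,0,0,0,255]
    - [1,0,-46,0,0,0,255]
    - [3,0,-56,0,0,0,255]
    - [6,0,-66,0,0,0,255]
    - [9.5,0,-75,0,0,0,255]
    - [14,0,-84,0,0,0,255]
    - [19,0,-92,0,0,0,255]
    - [19,0,-92,0,0,0,255]

```text
time_s: 3.95
eef_pos: [0.5569, 0.0414, 0.1584]
eef_rot: [-0.416, -0.571, -0.416, 0.572]
wrist_force: [-0.6, -0.0, -0.2]
opening: 0.0
```

Run:
```python
from h import *
o,M=status()
im,d,W=cloud('side'); P=W[100:285,175:330].reshape(-1,3)
q=RC.inv().apply(P-C)*1000
q=q[(abs(q[:,0])<90)&(q[:,1]>-100)&(q[:,1]<80)&(q[:,2]>85)&((abs(q[:,0])>40))]
print(len(q)); c=np.polyfit(q[:,1],q[:,2],1); print('flap deg',np.degrees(np.arctan(c[0])),c, q.min(0),q.max(0))
cv2.imwrite('pics/p5.png',cv2.resize(im[100:300,150:350],(600,600))[...,::-1])
```

```text
t 3.95 case-frame TCP mm [ -1.  -36.  158.4] tool axes in case
 [[-0.001  1.     0.002]
 [-0.     0.002 -1.   ]
 [-1.    -0.001  0.   ]] 
F case [-0.6 -0.2 -0.2] open 0.0 q [-0.14  0.22  1.71  0.    1.21  0.17]
804
flap deg 75.70873657086383 [  3.92565715 309.12617209] [-89.76994178 -62.09256472  85.48211549] [ 89.98160806  19.39251168 464.88416333]
```

View pics/p5.png

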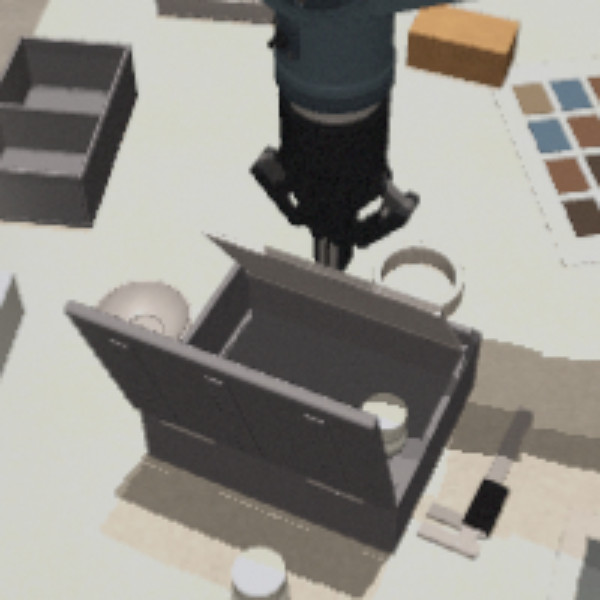

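>>> step_arm:
  motion:
    - [6,0,-7,0,0,0,255]
    - [12,0,-14,0,0,0,255]
    - [19,0,-20,0,0,0,255]
    - [26,0,-25,0,0,0,255]
    - [34,0,-29,0,0,0,255]
    - [43,0,-32,0,0,0,255]
    - [52,0,-35,0,0,0,255]
    - [60,0,-37,0,0,0,255]
    - [68,0,-38,0,0,0,255]
    - [76,0,-38,0,0,0,255]

```text
time_s: 5.25
eef_pos: [0.5691, 0.0769, 0.0828]
eef_rot: [0.416, 0.572, 0.416, -0.572]
wrist_force: [-0.8, 0.1, 1.2]
opening: -0.0
```

>>> step_arm:
  motion:
    - [4,0,0,0,0,0,255]
    - [8,0,0,0,0,0,255]
    - [11,0,1,0,0,0,255]
    - [13,0,1,0,0,0,255]
    - [15,0,1,0,0,0,255]
    - [16,0,1,0,0,0,255]
    - [16,0,1,0,0,0,255]

```text
time_s: 6.12
eef_pos: [0.5687, 0.0758, 0.0672]
eef_rot: [-0.416, -0.572, -0.416, 0.572]
wrist_force: [0.3, 0.1, 0.4]
opening: 0.001
```

Run:
```python
from h import *
o,M=status()
```

```text
t 6.125 case-frame TCP mm [-0.5  0.4 67.2] tool axes in case
 [[-0.     1.     0.001]
 [-0.     0.001 -1.   ]
 [-1.    -0.     0.   ]] 
F case [0.2 0.2 0.4] open 0.0 q [-0.07  0.38  1.73 -0.    1.04  0.24]
```

>>> step_arm:
  motion:
    - [0.7,0,0,0,0,0,255]
    - [1.4,0,0,0,0,0,255]
    - [2,0,0,0,0,0,255]
    - [2,0,0,0,0,0,255]

```text
time_s: 6.62
eef_pos: [0.5688, 0.0759, 0.0655]
eef_rot: [-0.416, -0.572, -0.416, 0.572]
wrist_force: [-1.7, 0.4, 3.8]
opening: 0.004
```

>>> step_arm:
  motion:
    - [0.5,0,0,0,0,0,255]
    - [1,0,0,0,0,0,255]
    - [1,0,0,0,0,0,255]

```text
time_s: 7.0
eef_pos: [0.5688, 0.0759, 0.0654]
eef_rot: [-0.416, -0.572, -0.416, 0.572]
wrist_force: [-5.5, -0.3, 11.1]
opening: 0.001
```

>>> step_arm:
  motion:
    - [-20,0,0,0,0,0,255]
    - [-80,0,0,0,0,0,255]
    - [-140,0,0,0,0,0,255]
    - [-200,0,0,0,0,0,255]
    - [-260,0,0,0,0,0,255]
    - [-285,0,0,0,0,0,255]
    - [-285,0,0,0,0,0,255]

```text
time_s: 7.88
eef_pos: [0.5699, 0.0758, 0.3517]
eef_rot: [0.417, 0.573, 0.415, -0.57]
wrist_force: [-0.2, 0.3, 0.1]
opening: 0.001
```

Run:
```python
from h import *
o,M=status()
im,d,W=cloud('side')
im2,d2,W2=cloud('wrist')
for n,WW in (('side',W),('wrist',W2)):
    q=RC.inv().apply(WW.reshape(-1,3)-C)*1000
    f=q[(abs(q[:,0])<80)&(q[:,1]>-65)&(q[:,1]<50)&(q[:,2]>45)&(q[:,2]<100)]
    c=np.polyfit(f[:,1],f[:,2],1); print(n,len(f),'flap slope',c, 'resid',np.std(f[:,2]-np.polyval(c,f[:,1])))
    f=q[(abs(q[:,0])<90)&(q[:,1]>98)&(q[:,1]<180)&(q[:,2]>110)&(q[:,2]<245)]
    if len(f)>50: c=np.polyfit(f[:,2],f[:,1],1); print('cover rad',np.pi/2+np.arctan(c[0]),'y at z=79',np.polyval(c,79),'y range',f[:,1].min(),f[:,1].max())
cv2.imwrite('pics/p6.png',np.hstack([cv2.resize(im[100:300,150:350],(400,400)),cv2.resize(im2,(400,400))])[...,::-1])
```

```text
t 7.875 case-frame TCP mm [  0.7   0.8 351.7] tool axes in case
 [[ 0.005  1.     0.001]
 [ 0.001  0.001 -1.   ]
 [-1.     0.005 -0.001]] 
F case [-0.3  0.3  0.1] open 0.0 q [-0.07  0.1   1.45  0.    1.58  0.24]
side 1757 flap slope [2.54533756e-03 6.60512227e+01] resid 1.4128761704939112
cover rad 1.8492279997567844 y at z=79 100.95899899156461 y range 108.56503631880008 149.6877723093334
wrist 7169 flap slope [-5.69015346e-04  6.61780067e+01] resid 0.8089387460056666
cover rad 1.8508006966764556 y at z=79 89.0253659093214 y range 98.00766925619584 137.84769325371224
```

View pics/p6.png

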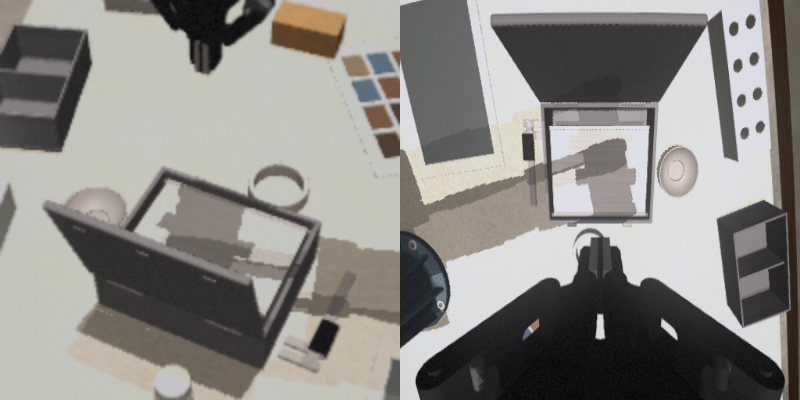

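>>> step_arm:
  motion:
    - [0,0,-50,0,0,0,255]
    - [0,0,-100,0,0,0,255]
    - [0,0,-150,0,0,0,255]
    - [0,0,-185,0,0,0,255]
    - [0,0,-190,0,0,0,255]
    - [40,0,-190,0,0,0,255]
    - [80,0,-190,0,0,0,255]
    - [110,0,-190,0,0,0,255]
    - [122,0,-190,0,0,0,255]
    - [122,0,-190,0,0,0,255]

```text
time_s: 9.22
eef_pos: [0.6268, 0.2558, 0.2261]
eef_rot: [-0.415, -0.571, -0.416, 0.573]
wrist_force: [-0.2, 0.2, -0.7]
opening: 0.002
```

Run:
```python
from h import *
o,M=status()
y0,z0=(RC.inv().apply(o['eef_pos']-C)*1000)[1:]
for ph in range(106,-1,-6):
    p=np.radians(min(ph,90)); r=150
    y=92-r*np.cos(p)+7*np.sin(p)+11; z=79+r*np.sin(p)+7*np.cos(p)
    print(min(ph,90),'tx',round(z0-z,1),'tz',round(y0-y,1))
```

```text
t 9.225 case-frame TCP mm [ -0.8 189.6 226.1] tool axes in case
 [[-0.002  1.     0.   ]
 [-0.001  0.    -1.   ]
 [-1.    -0.002  0.001]] 
F case [-0.2  0.2 -0.7] open 0.0 q [ 0.21  0.41  1.33 -0.    1.41  0.53]
90 tx -2.9 tz 79.6
90 tx -2.9 tz 79.6
90 tx -2.9 tz 79.6
88 tx -3.1 tz 84.8
82 tx -2.4 tz 100.5
76 tx -0.2 tz 116.1
70 tx 3.7 tz 131.3
64 tx 9.2 tz 146.0
58 tx 16.2 tz 160.1
52 tx 24.6 tz 173.4
46 tx 34.3 tz 185.7
40 tx 45.3 tz 197.0
34 tx 57.4 tz 207.0
28 tx 70.5 tz 215.7
22 tx 84.4 tz 223.0
16 tx 99.0 tz 228.8
10 tx 114.1 tz 233.1
4 tx 129.6 tz 235.7
```

>>> step_arm:
  motion:
    - [-1,0,14,0,0,0,255]
    - [-2,0,28,0,0,0,255]
    - [-3,0,41,0,0,0,255]
    - [-3,0,54,0,0,0,255]
    - [-3,0,67,0,0,0,255]
    - [-3,0,80,0,0,0,255]
    - [-3,0,93,0,0,0,255]
    - [-2,0,105,0,0,0,255]
    - [0,0,116,0,0,0,255]
    - [0,0,116,0,0,0,255]

```text
time_s: 10.48
eef_pos: [0.5909, 0.1451, 0.2266]
eef_rot: [-0.415, -0.571, -0.416, 0.573]
wrist_force: [0.6, -0.4, -0.3]
opening: -0.004
```

Run:
```python
from h import *
o,M=status()
im,d,W=cloud('side')
q=RC.inv().apply(W.reshape(-1,3)-C)*1000
f=q[(abs(q[:,0])<100)&(abs(q[:,0])>45)&(q[:,1]>20)&(q[:,1]<120)&(q[:,2]>110)&(q[:,2]<250)]
c=np.polyfit(f[:,2],f[:,1],1); print('cover deg',90+np.degrees(np.arctan(c[0])),len(f))
cv2.imwrite('pics/p7.png',cv2.resize(im[100:300,150:350],(500,500))[...,::-1])
```

```text
t 10.475 case-frame TCP mm [ -0.7  73.1 226.6] tool axes in case
 [[-0.001  1.    -0.   ]
 [-0.001 -0.    -1.   ]
 [-1.    -0.001  0.001]] 
F case [ 0.7 -0.1 -0.3] open -0.0 q [ 0.05  0.26  1.52 -0.    1.36  0.36]
cover deg 75.9810304199421 2565
```

View pics/p7.png

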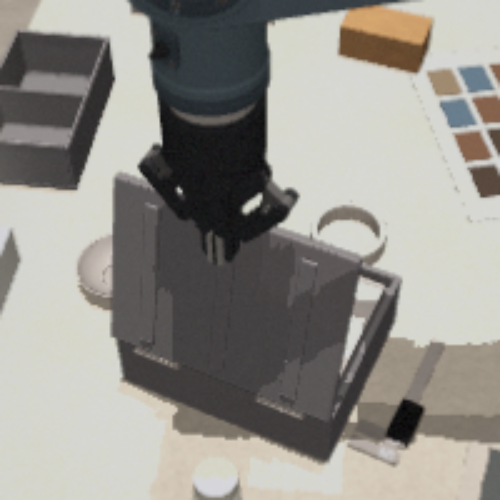

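>>> step_arm:
  motion:
    - [4,0,15,0,0,0,255]
    - [9,0,30,0,0,0,255]
    - [16,0,44,0,0,0,255]
    - [25,0,57,0,0,0,255]
    - [34,0,70,0,0,0,255]
    - [45,0,81,0,0,0,255]
    - [58,0,91,0,0,0,255]
    - [71,0,100,0,0,0,255]
    - [85,0,107,0,0,0,255]
    - [99,0,113,0,0,0,255]

```text
time_s: 11.78
eef_pos: [0.5566, 0.0383, 0.1272]
eef_rot: [-0.416, -0.572, -0.416, 0.572]
wrist_force: [1.7, 1.1, 0.3]
opening: -0.002
```

Run:
```python
from h import *
status()
```

```text
t 11.775 case-frame TCP mm [ -0.4 -39.  127.2] tool axes in case
 [[ 0.     1.     0.001]
 [-0.     0.001 -1.   ]
 [-1.     0.     0.   ]] 
F case [1.2 1.5 0.3] open -0.0 q [-0.14  0.26  1.74 -0.    1.14  0.17]
```

>>> step_arm:
  motion:
    - [10,0,3,0,0,0,255]
    - [20,0,5,0,0,0,255]
    - [29,0,6,0,0,0,255]
    - [35,0,7,0,0,0,255]
    - [38,0,7,0,0,0,255]
    - [39.5,0,7,0,0,0,255]
    - [41,0,7,0,0,0,255]
    - [41,0,7,0,0,0,255]

```text
time_s: 12.78
eef_pos: [0.5547, 0.0323, 0.0873]
eef_rot: [0.416, 0.572, 0.416, -0.572]
wrist_force: [0.1, 0.6, -0.8]
opening: 0.001
```

>>> step_arm:
  motion:
    - [0.5,0,0,0,0,0,255]
    - [1,0,0,0,0,0,255]
    - [1,0,0,0,0,0,255]

```text
time_s: 13.15
eef_pos: [0.5547, 0.0322, 0.0864]
eef_rot: [0.416, 0.572, 0.416, -0.572]
wrist_force: [-0.1, 0.4, 1.8]
opening: 0.001
```

>>> step_arm:
  motion:
    - [0.5,0,0,0,0,0,255]
    - [1,0,0,0,0,0,255]
    - [1,0,0,0,0,0,255]

```text
time_s: 13.52
eef_pos: [0.5547, 0.0322, 0.086]
eef_rot: [0.416, 0.572, 0.416, -0.572]
wrist_force: [-2.7, 0.1, 7.1]
opening: -0.002
```

>>> step_arm:
  motion:
    - [0.5,0,0,0,0,0,255]
    - [1,0,0,0,0,0,255]
    - [1,0,0,0,0,0,255]

```text
time_s: 13.9
eef_pos: [0.5548, 0.0322, 0.086]
eef_rot: [0.416, 0.572, 0.416, -0.572]
wrist_force: [-6.3, 1.0, 13.5]
opening: 0.003
```

Firm stop at z = 86 mm (the closed height). Retreat upward and check.

>>> step_arm:
  motion:
    - [-15,0,0,0,0,0,255]
    - [-60,0,0,0,0,0,255]
    - [-110,0,0,0,0,0,255]
    - [-160,0,0,0,0,0,255]
    - [-210,0,0,0,0,0,255]
    - [-250,0,40,0,0,0,255]
    - [-265,0,60,0,0,0,255]
    - [-265,0,60,0,0,0,255]
    - [-265,0,60,0,0,0,255]

```text
time_s: 15.02
eef_pos: [0.5358, -0.0245, 0.3485]
eef_rot: [-0.415, -0.572, -0.416, 0.572]
wrist_force: [-0.3, -0.1, -0.9]
opening: 0.002
```

Run:
```python
from h import *
status()
im,d,W=cloud('side'); im2,d2,W2=cloud('wrist')
for n,WW in (('side',W),('wrist',W2)):
    q=RC.inv().apply(WW.reshape(-1,3)-C)*1000
    q=q[(abs(q[:,0])<140)&(abs(q[:,1])<130)&(q[:,2]>72)&(q[:,2]<110)]
    f=q[(abs(q[:,0])<100)&(q[:,1]>-80)&(q[:,1]<80)]
    c=np.linalg.lstsq(np.c_[f[:,:2],np.ones(len(f))],f[:,2],rcond=None)[0]
    print(n,len(f),'plane sx,sy,z0',c.round(4),'rect',cv2.minAreaRect(q[:,:2].astype(np.float32)))
cv2.imwrite('pics/p8.png',np.hstack([cv2.resize(im[60:384,130:380],(400,500)),cv2.resize(im2,(400,400))[np.clip(np.arange(500),0,399)]])[...,::-1])
```

```text
t 15.025 case-frame TCP mm [  -0.7 -105.2  348.5] tool axes in case
 [[-0.001  1.     0.001]
 [ 0.     0.001 -1.   ]
 [-1.    -0.001 -0.   ]] 
F case [-0.2 -0.2 -0.9] open 0.0 q [-0.27  0.02  1.55  0.    1.57  0.05]
side 4461 plane sx,sy,z0 [ 1.20000e-03 -0.00000e+00  8.71608e+01] rect ((0.46092987060546875, 5.103782653808594), (221.3372039794922, 190.3689422607422), 0.033972155302762985)
wrist 17392 plane sx,sy,z0 [1.60000e-03 5.00000e-04 8.73378e+01] rect ((-0.6006240844726562, 4.246818542480469), (220.90625, 186.74362182617188), 0.05121626704931259)
```

View pics/p8.png

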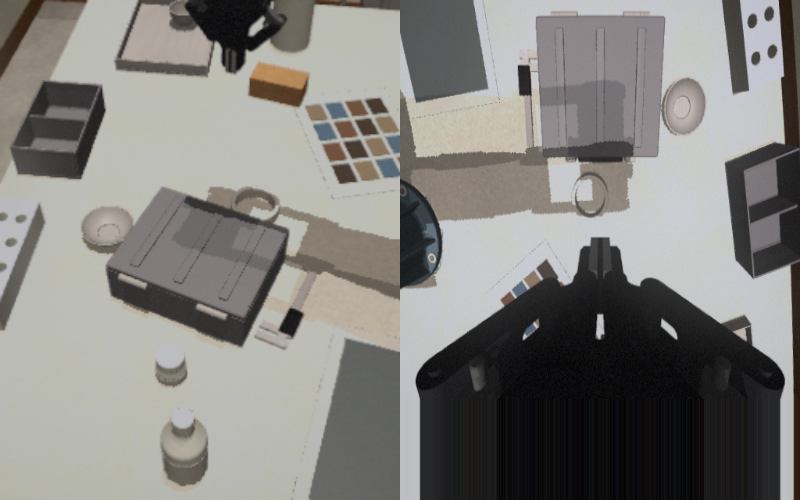

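The cover is shut and level: its slope along the case's y is below 0.001, and its top is at about 87 mm. The case still sits in its starting frame and the other objects are in place. The gripper is clear, so I'm handing in.

```bash
python3 -c "
from bench import ctrl
print(ctrl.hand_in())"
```

```text
the job is handed in; nothing more can be done
None
```

The sample case is closed and the job is handed in; the robot's clock stood at about 15 s of the 58 s allowed. With the fingers shut, I pushed the flap down to its stop. I then swung the cover shut from behind in small steps of about 5–6° per 1/8 s.

- **Flap:** it met its stop with the fingertips at 65.4 mm, against 65.5 mm expected. Both depth cameras then measured it level (slope under 0.003), with the cover still open at 1.85 rad.
- **Cover:** it met its stop at 86 mm, the stated closed height. After I backed off, it measured level to within 0.001 along the closing direction.
- **Forces:** the highest reading was about 15 N at the wrist, taken at the end of each move, so short peaks in between were not seen.
- **Case:** at the end it measured within about 2 mm of where it started, with no turn seen.
- **Other objects:** the dish, tape, caliper, jar_c, bottle and carton look unmoved in the last picture; I did not measure them. The two jars inside cannot be seen under the flap. The flap's underside ends about 60 mm up, above the 42 mm jars.

No check failed. The cameras put the cover's top at about 87 mm rather than 86 mm, which is within the 2 mm calibration.

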